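# Clamp a contactor in the crank-operated assembly fixture

## Robot

A 6-joint arm with a two-finger parallel gripper is mounted at the origin on the work surface. World frame = base frame: x ahead of the robot, y to its left, z up, the work surface at z = 0. Lengths are in m, angles in rad, forces in N, time in s.
With the tool pointing down it reaches from about 0.35 to 0.775 m from the base axis. Payload 5.5 kg.
Tool frame: the origin (TCP) lies on the mounting face of the last link; the fingertips stand 173 mm ahead of it and the grasp point (between the pads) lies 155 mm ahead of it; z points along the fingers, y is the direction in which the jaws open and shut (so a half turn about z gives the same grasp; the last joint's range is limited). The gripper opens to 85 mm and grips with 20 to 120 N. Pads are 22 mm wide; open, the fingers measure 114 mm over their backs; the gripper's body (76 mm by 85 mm) begins 54 mm behind the grasp point. The pads swing forward as they close: fully open they stand 13 mm farther back than shut.
Start: joints at [-1.469, 0.313, 0.046, 1.304, 0, 1.431], TCP at [0.138, -0.558, 0.405] pointing down, gripper open.
Joint ranges: [-2.76, 2.76], [-0.86, 1.69], [-1.03, 1.26], [-2.2, 2.34], [-1.47, 1.5], [-3.14, 3.14]. Speed limits (rad/s): [2.57, 2.57, 3.14, 3.14, 3.14, 3.14].

## Interface

Orientations are given as a unit quaternion [w, x, y, z].
In Python, from workcell import * gives the robot as it stands. The module is installed in compiled form; this text tells all that it offers.
- The arm moves only by the shell command python3 -m crank 'ROWS' [FORCE]. ROWS is JSON, a list of rows, each a list of 7 numbers: the shift along the tool's x, y, z in mm, then the turn, a rotation vector about the tool's x, y, z in degrees, then the opening, from 0 (shut) to 1 (fully open). A call has exactly 8 rows; each row shifts and turns the commanded pose from where the row before left it, along the tool's axes as they then stand; what a row does not reach is not made up. A row lasts 1/8 s, in which the tool goes at most 62.5 mm and 10.7 degrees, less where a joint would pass 70% of its speed; a pose out of reach is approached as far as the arm can. A call with a gripper value outside its range is refused whole. The fingers move at their own pace and stop on an object; FORCE is the grip in N (left out, the last holds). Time passes only in rows, so rows that do not move let the fingers close, or fill a call up. It gives the time, the measured TCP pose, the force and the opening at its end, in the units of the state.
- get_state(): the state, without advancing time (a new reading comes with each control period).
- read_camera(name): name is "side" or "top"; returns the picture (420x560x3 uint8, blue, green, red); there is no depth.
- calibration(name): a dict with "fx", "fy", "cx", "cy" (pixels), "extrinsics" (4x4, takes a point from world to camera coordinates). Camera axes: x right, y down, z forward; pixel columns grow to the right and rows downward; lengths in m; the calibration is good to about 2 mm. A picture is of the moment at which its call begins. calibration takes no time and is no camera call.
- hand_in(): hands the job in, once; it reports no verdict.
The state is a dict: "clock": time; "joint_pos": joint angles; "qvel": joint speeds; "tau": joint torques, N m; "tcp_pos": TCP position; "orientation": TCP orientation; "wrist_force": force on the tool from outside, world axes, zero at the start; "ft_torque": the same for the moment, N m; "finger_gap": finger opening in m.
Only numpy, scipy, OpenCV 4.12 (cv2) and the standard library are available. Lean on these libraries where they do the work, as an engineer would, in place of code of your own. Each camera call takes 0.05 s, during which the arm holds its last target.

## Task

Set the contactor upright on the bed of the crank clamp, in the channel between the moving jaw and the fixed stop, and let go of it. Then take the clamp's crank by its free-spinning grip and wind it clockwise until the jaw has run up and holds the contactor firmly against the stop, but do not crush it: stop as soon as you feel the crank go tight. Let go and leave it clamped; leave the other things where they are.

Things in the scene. Friction and masses are not known exactly. Their poses are not given: they have to be found in the camera images.
- contactor: The work piece: a loose grey plastic contactor block, 45 mm wide (its x), 60 mm long (its y), 55 mm high, with a black raised panel and small screws on top (raised parts to 61 mm, look only). About 0.35 kg (varies by 30 percent). Origin: centre of its underside. It may go in either way round.
- fixture: The clamp, fixed to the bench: a dark steel bed 110 mm wide (x), 400 mm long (y from -215 to +185 mm), 20 mm thick, with a grey gearbox (110 x 125 mm, top 85 mm above the bench) on its +y end. Near its -y end stands the fixed stop, an aluminium block 75 mm wide, 28 mm thick, top 70 mm above the bench. Origin: at bench height, on the middle line of the bed.
- jaw: The moving jaw, 75 mm wide, 30 mm thick, top 72 mm above the bench, with a spring-backed steel face plate (damped, 80 N/mm, 4 mm travel). Origin: below its working face (looks to the fixture's -y, at the stop), on the bed's middle line at bench height; 22 mm towards -y from the fixture's origin to 31 mm at the start. It runs along -y, 40 mm per clockwise turn (6.37 mm/rad); 1.1 to 2 turns are needed.
- crank (a joint): Crank angle, rad, growing clockwise from above, which closes the jaw; at 0 the arm points along the fixture's -x. A brake keeps it where it is left: about 5.5 N along the circle at the grip turn it freely (less is felt at rest). With the contactor pinched the push rises 5 N per 0.1 rad; each N puts 10 N on the contactor. 4 to 9 N more is firm; 14 N more crushes it. Let go, it stays clamped.
- crank_axis (a point): Point on the vertical crank axis, 115 mm from the fixture's origin along its +y, 140 mm above the bench, level with the middle of the grip.
- grip: The crank's grip: an upright black plastic cylinder, 25 mm across, 56 mm high, spinning freely on its pin, 65 mm from the crank axis. Origin: centre of its underside, 112 mm above the bench; its top is 168 mm above the bench. Below it the steel crank arm (20 mm wide, its top 107 mm above the bench); nothing stands higher around it.
- relay: Bystander: small loose relay, 30 x 30 mm, 57 mm high, clear cap. Origin: centre of its underside.
- screwdriver: Bystander: loose screwdriver lying beyond the clamp.
- spool: Bystander: loose black plastic ring, 70 mm across, 22 mm high, beyond the clamp.
- channel (a point): Where to set the contactor down: on the bed's top, 20 mm above the bench, 85 mm from the fixture's origin along -y. Two rails (8 mm high, 50 mm apart) run along y on either side: 2.5 mm play each side of the contactor, its 60 mm length along y. The stop's face is 53 to 77 mm from here towards -y, bolted elsewhere each time and not measured: the jaw pushes the contactor on to it.
Mind the look-alikes: they are no part of the job. Leave any green or orange look-alike of the contactor alone.

How it is judged:
By the outcome, as a careful person would: the job done as asked, in the order asked, and still so for the second after the job is handed in, with the robot touching nothing.
It also fails if it takes over 72 s, if anything falls off the work surface, if the arm or the gripper's body presses on something with over 40 N, if the wrist force passes 120 N, or if a joint passes its speed limit or range.

## Working session

There is one attempt and no reset: what is moved stays moved. The work goes in short steps, Python scripts to look and compute and a shell command to move; the robot and the scene stay as the last step left them, time stands still between calls to the robot, and variables do not carry over. Pictures are saved under pics/ and viewed, and the job is handed in when it is done.

```bash
mkdir -p pics; ls
python3 - <<'E'
from workcell import *
import cv2, numpy as np
s=get_state()
for k,v in s.items(): print(k,np.round(v,4))
for n in("side","top"):
    im=read_camera(n); cv2.imwrite(f"pics/{n}0.png",im)
    c=calibration(n); print(n,{k:np.round(np.array(v),4).tolist() for k,v in c.items()})
E
```

```text
pics
clock 0.0
joint_pos [-1.4686  0.314   0.0449  1.3036  0.      1.4312]
qvel [ 0.0014 -0.0009  0.0012  0.0019 -0.0016  0.0001]
tau [-5.00000e-04 -4.80625e+01  2.98533e+01  1.94000e-02 -1.00000e-04
  0.00000e+00]
tcp_pos [ 0.1376 -0.5581  0.4038]
orientation [-9.000e-04  9.927e-01  1.206e-01  0.000e+00]
wrist_force [-0.3792 -0.5371  0.5531]
ft_torque [0.1036 0.0041 0.0117]
finger_gap 0.0858
side {'fx': 413.7661, 'fy': 413.7661, 'cx': 277.5508, 'cy': 210.3027, 'extrinsics': [[-0.9727, -0.2317, 0.0153, 0.5501], [-0.1404, 0.5347, -0.8333, 0.2513], [0.1849, -0.8127, -0.5526, 0.7144], [0.0, 0.0, 0.0, 1.0]]}
top {'fx': 517.207, 'fy': 517.207, 'cx': 277.2889, 'cy': 213.2055, 'extrinsics': [[0.1414, -0.9899, 0.006, -0.1895], [-0.9586, -0.1384, -0.2489, 0.6072], [0.2472, 0.0295, -0.9685, 1.0653], [0.0, 0.0, 0.0, 1.0]]}
```

View pics/side0.png

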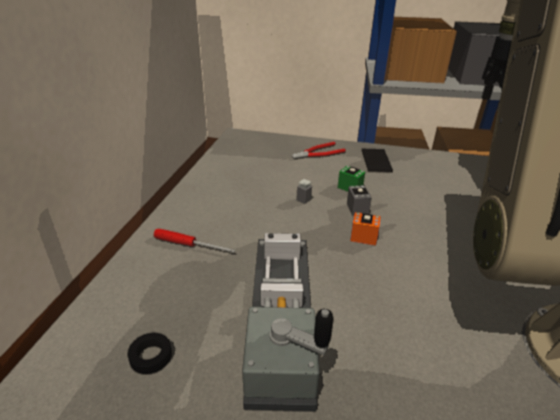

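View pics/top0.png

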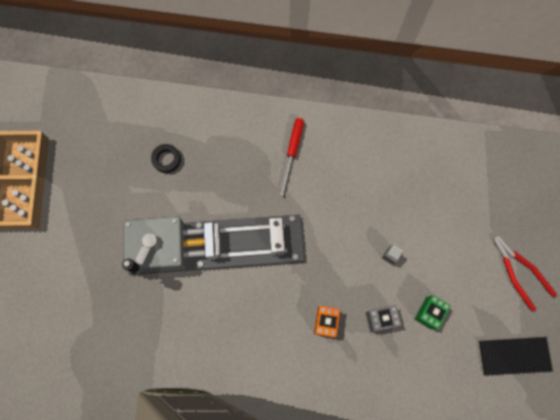

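Candidates in the top view: orange block (328,321), grey block (385,319), green block (433,312), small relay (395,254). By its description the contactor is the grey one at (385,319). I'll check it in a close crop.

```bash
cat > h.py <<'E'
import cv2, numpy as np
from workcell import *
def ray(n,uv):
    c=calibration(n);E=np.array(c["extrinsics"]);R,t=E[:3,:3],E[:3,3]
    d=R.T@np.array([(uv[0]-c["cx"])/c["fx"],(uv[1]-c["cy"])/c["fy"],1.]); return -R.T@t,d
def onz(n,uv,z):
    o,d=ray(n,uv); return o+d*(z-o[2])/d[2]
def px(n,p):
    c=calibration(n);E=np.array(c["extrinsics"]);q=E[:3,:3]@np.array(p)+E[:3,3]
    return np.array([c["fx"]*q[0]/q[2]+c["cx"],c["fy"]*q[1]/q[2]+c["cy"]])
def tri(a,b):
    (o1,d1),(o2,d2)=ray("top",a),ray("side",b)
    A=np.c_[d1,-d2]; s=np.linalg.lstsq(A,o2-o1,rcond=None)[0]
    p,q=o1+s[0]*d1,o2+s[1]*d2; return (p+q)/2,np.linalg.norm(p-q)
E
python3 - <<'E'
import cv2,numpy as np
t=cv2.imread("pics/top0.png"); s=cv2.imread("pics/side0.png")
def crop(im,x0,y0,w,h,k): return cv2.resize(im[y0:y0+h,x0:x0+w],None,fx=k,fy=k,interpolation=cv2.INTER_CUBIC)
cv2.imwrite("pics/c1.png",crop(t,350,290,70,55,10))
cv2.imwrite("pics/c2.png",crop(t,115,205,195,80,4))
cv2.imwrite("pics/c3.png",crop(s,335,175,50,50,10))
E
```

```text
(no output)
```

View pics/c1.png

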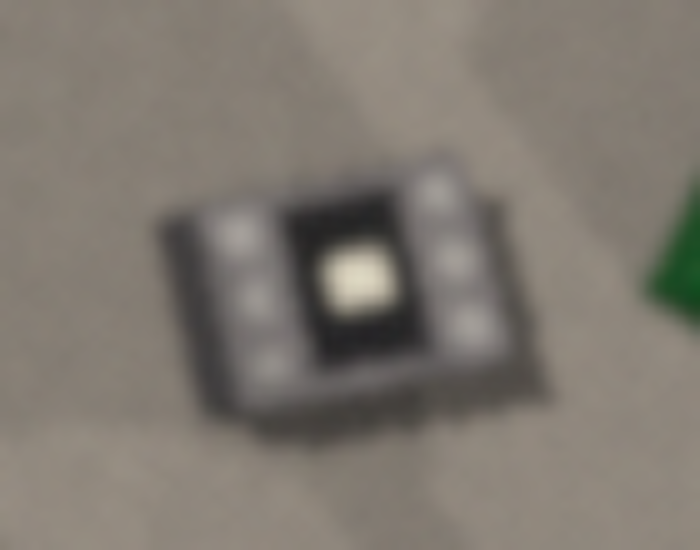

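View pics/c2.png

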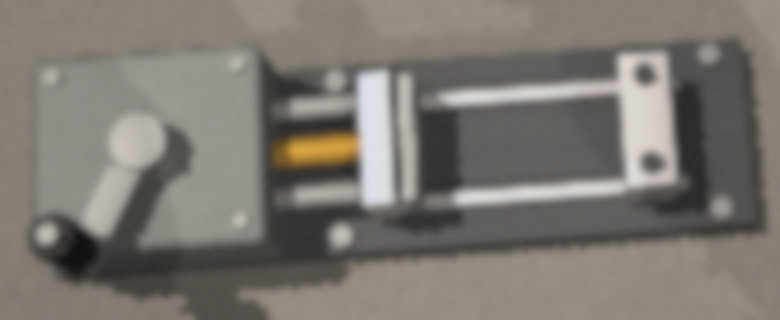

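View pics/c3.png

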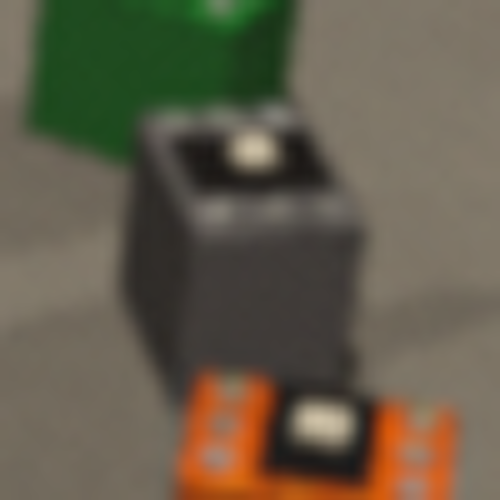

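The crop shows a grey body with black raised panel, pale button and two rows of screws: that is the contactor. The clamp is at c2: stop at right, jaw in the middle, gearbox left, and the grip at lower left (top px ~126,263). Now the measurements.

```bash
python3 - <<'E'
from h import *
np.set_printoptions(precision=4,suppress=True)
f=lambda x,y,k,x0,y0:((x+.5)/k-.5+x0,(y+.5)/k-.5+y0)
c1=lambda x,y:f(x,y,10,350,290); c2=lambda x,y:f(x,y,4,115,205)
print("contactor")
P=[onz("top",c1(*p),.055)[:2] for p in[(200,215),(455,160),(505,340),(240,405)]]
P=np.array(P); print(P, P.mean(0)); print("sides",[np.linalg.norm(P[i]-P[(i+1)%4]) for i in range(4)])
v=(P[1]-P[0])+(P[2]-P[3]); print("long axis ang",np.degrees(np.arctan2(v[1],v[0])))
S=np.array([onz("top",c1(*p),.058)[:2] for p in[(238,232),(256,298),(272,360),(437,192),(456,260),(474,324)]])
v=S[3:].mean(0)-S[:3].mean(0);w=S[2]-S[0]+S[5]-S[3]
print("screws mean",S.mean(0),np.degrees(np.arctan2(v[1],v[0])),np.degrees(np.arctan2(w[1],w[0])))
print("button tri",tri(c1(360,280),f(252,150,10,335,175)))
print("bed bolts z.02"); 
B=np.array([onz("top",c2(*p),.022)[:2] for p in[(335,80),(340,236),(709,54),(722,206)]]);print(B,B.mean(0))
for i,j in((2,0),(3,1)):
  v=B[i]-B[j];print(np.degrees(np.arctan2(v[1],v[0])),np.linalg.norm(v))
print("bed end",[onz("top",c2(*p),.02)[:2] for p in[(740,42),(762,228)]])
print("stop",np.array([onz("top",c2(*p),.07)[:2] for p in[(620,55),(668,52),(683,185),(632,190)]]))
print("jaw",np.array([onz("top",c2(*p),.072)[:2] for p in[(358,72),(408,72),(418,200),(365,207)]]))
print("gearbox",np.array([onz("top",c2(*p),.085)[:2] for p in[(40,62),(262,48),(268,240)]]))
print("grip top",onz("top",c2(47,235),.168),"hub",onz("top",c2(137,140),.115))
E
python3 - <<'E'
import cv2
s=cv2.imread("pics/side0.png")
cv2.imwrite("pics/c4.png",cv2.resize(s[225:410,235:345],None,fx=3,fy=3,interpolation=cv2.INTER_CUBIC))
E
```

```text
contactor
[[ 0.4469 -0.3278]
 [ 0.4663 -0.3812]
 [ 0.4299 -0.395 ]
 [ 0.4084 -0.3401]] [ 0.4379 -0.361 ]
sides [np.float64(0.05682011894761443), np.float64(0.03896617018858768), np.float64(0.05897554371228769), np.float64(0.04045972109567703)]
long axis ang -69.25801389918881
screws mean [ 0.4382 -0.3615] -71.41601291650612 -159.11030411811336
button tri (array([ 0.4373, -0.3622,  0.0592]), np.float64(0.0008790260695952255))
bed bolts z.02
[[ 0.5892  0.0766]
 [ 0.5005  0.0576]
 [ 0.6353 -0.1346]
 [ 0.5483 -0.1539]] [ 0.5683 -0.0386]
-77.69670258579627 0.21618347889720754
-77.2801712711045 0.21680824312986505
bed end [array([ 0.6455, -0.1515]), array([ 0.5393, -0.1781])]
stop [[ 0.6157 -0.0859]
 [ 0.6212 -0.112 ]
 [ 0.5483 -0.1305]
 [ 0.5416 -0.1033]]
jaw [[0.585  0.0557]
 [0.589  0.0284]
 [0.5193 0.0109]
 [0.5114 0.0387]]
gearbox [[0.563  0.2261]
 [0.588  0.1078]
 [0.4845 0.0848]]
grip top [0.461  0.1766 0.168 ] hub [0.523  0.1568 0.115 ]
```

View pics/c4.png

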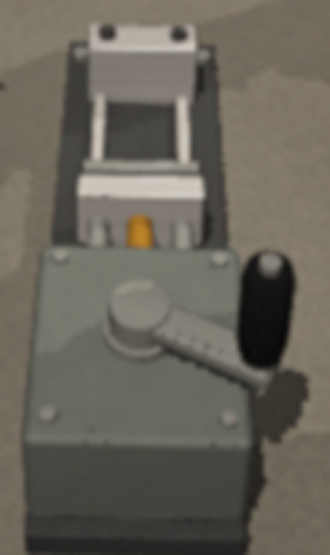

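Run:
```python
from h import *
np.set_printoptions(precision=4,suppress=True)
f=lambda x,y,k,x0,y0:((x+.5)/k-.5+x0,(y+.5)/k-.5+y0)
c2=lambda x,y:f(x,y,4,115,205); c4=lambda x,y:f(x,y,3,235,225)
for n,a,b in[("hub",(137,140),(140,300)),("griptop",(47,235),(270,264)),("stopboltL",(645,74),(108,32)),("stopboltR",(653,162),(179,34)),
 ("bolt far in",(709,54),(81,52)),("bolt far robot",(722,206),(203,54)),("gb1",(52,76),(48,413)),("gb2",(237,63),(60,257)),("gb3",(240,220),(219,259))]:
    print(n,*tri(c2(*a),c4(*b)))
# channel rails pixel: inner edges prediction for yaw 13, O
for O,y in(((.546,.0446),13.),((.546,.0446),12.5)):
  t=np.radians(y);X=np.array([np.cos(t),np.sin(t)]);Y=np.array([-np.sin(t),np.cos(t)])
  for x,yy,z in((.0,.115,.115),(-.055,-.215,.02),(.055,-.215,.02),(.025,-.05,.028),(.025,-.11,.028),(-.025,-.05,.028),(-.025,-.11,.028),(-.065*0,-.085,.02)):
    q=px("top",[*(np.array(O)+x*X+yy*Y),z]); print(y,(x,yy),(q-[115,205])*4+1.5)
```

```text
hub [0.5238 0.1585 0.1086] 0.0004438628497002907
griptop [0.4606 0.176  0.1699] 0.00035439539319501704
stopboltL [ 0.6061 -0.1012  0.0715] 0.0010062905009009825
stopboltR [ 0.5578 -0.1125  0.0707] 0.0013325095224129783
bolt far in [ 0.6348 -0.1347  0.0229] 0.0004852709200696662
bolt far robot [ 0.5467 -0.1539  0.0241] 0.002436495067916316
gb1 [0.5553 0.2174 0.0864] 0.0013033165249684046
gb2 [0.5773 0.1197 0.0848] 0.0009797136843623909
gb3 [0.4925 0.1013 0.0864] 0.0006001944840931785
13.0 (0.0, 0.115) [136.1703 145.3661]
13.0 (-0.055, -0.215) [760.8975 225.3067]
13.0 (0.055, -0.215) [742.3108  38.178 ]
13.0 (0.025, -0.05) [460.6121 108.7758]
13.0 (0.025, -0.11) [565.3698 100.2   ]
13.0 (-0.025, -0.05) [466.1148 194.9274]
13.0 (-0.025, -0.11) [571.9716 186.1423]
13.0 (-0.0, -0.085) [525.5517 149.302 ]
12.5 (0.0, 0.115) [136.134  143.4971]
12.5 (-0.055, -0.215) [760.3657 228.6418]
12.5 (0.055, -0.215) [743.4298  41.2364]
12.5 (0.025, -0.05) [461.0379 109.4905]
12.5 (0.025, -0.11) [565.8685 101.8041]
12.5 (-0.025, -0.05) [465.7744 195.7178]
12.5 (-0.025, -0.11) [571.7077 187.8409]
12.5 (-0.0, -0.085) [525.6367 150.571 ]
```

Run:
```python
import cv2
s=cv2.imread("pics/top0.png")
cv2.imwrite("pics/c5.png",cv2.resize(s[210:275,200:310],None,fx=7,fy=7,interpolation=cv2.INTER_CUBIC))
```

```text
(no output)
```

View pics/c5.png

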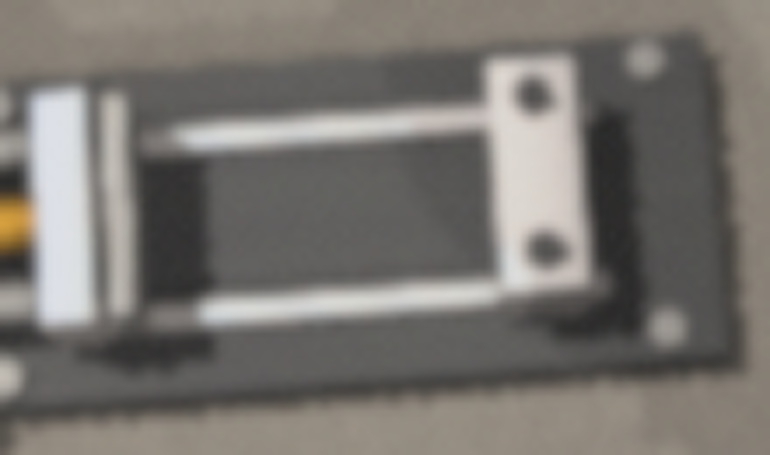

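```bash
python3 -m crank '[[42,-15,10,0,0,0,1],[42,-15,10,0,0,0,1],[42,-15,10,0,0,0,1],[42,-15,10,0,0,0,1],[42,-15,10,0,0,0,1],[42,-15,10,0,0,0,1],[42,-15,10,0,0,0,1],[42,-15,10,0,0,0,1]]' 40
python3 -m crank '[[0,0,0,0,0,-10.5,1],[0,0,0,0,0,-10.5,1],[0,0,0,0,0,-10.5,1],[0,0,0,0,0,-10.5,1],[0,0,0,0,0,-10.5,1],[0,0,0,0,0,-10.5,1],[0,0,0,0,0,-10.5,1],[0,0,0,0,0,-10.5,1]]'
cat >> h.py <<'E'
from scipy.spatial.transform import Rotation as Ro
def to(tcp,yang,print_=True):
    """shift (mm) in tool axes and turn about tool x,y,z (deg) to reach tcp with tool z down, tool y at yang deg"""
    s=get_state();q=np.array(s["orientation"]);R=Ro.from_quat(q[[1,2,3,0]])
    d=R.inv().apply(np.array(tcp)-s["tcp_pos"])*1000
    a=np.radians(yang);y=np.array([np.cos(a),np.sin(a),0]);z=np.array([0,0,-1.]);x=np.cross(y,z)
    r=(R.inv()*Ro.from_matrix(np.c_[x,y,z])).as_rotvec(degrees=True)
    print("shift",np.round(d,1),"turn",np.round(r,2),"j6",round(s["joint_pos"][5],2),"F",np.round(s["wrist_force"],2),"gap",s["finger_gap"],"t",s["clock"])
E
python3 -c "
from h import *
to([.4378,-.3615,.188],19.5)"
```

```text
clock: 1.1
tcp_pos: [0.4362, -0.3603, 0.324]
orientation: [-0.0, 0.993, 0.121, -0.0]
wrist_force: [0.3, -0.7, 0.1]
finger_gap: 0.0852
clock: 2.1
tcp_pos: [0.435, -0.3612, 0.3242]
orientation: [-0.001, 0.655, 0.756, 0.0]
wrist_force: [0.2, -0.6, 0.2]
finger_gap: 0.0853
shift [ -0.8   2.8 136.2] turn [ -0.03  -0.05 -11.3 ] j6 0.59 F [ 0.23 -0.56  0.17] gap 0.0852750403167577 t 2.1
```

```bash
python3 -m crank '[[-1,3,0,0,0,-5.5,1],[0,0,20,0,0,-5.5,1],[0,0,25,0,0,0,1],[0,0,25,0,0,0,1],[0,0,25,0,0,0,1],[0,0,20,0,0,0,1],[0,0,15,0,0,0,1],[0,0,6,0,0,0,1]]'
python3 - <<'E'
from h import *
to([.4378,-.3615,.188],19.5)
im=np.hstack([cv2.resize(read_camera(n)[y:y+110,x:x+100],None,fx=4,fy=4,interpolation=2) for n,x,y in(("top",335,260),("side",310,130))])
cv2.imwrite("pics/g1.png",im)
E
```

```text
clock: 3.1
tcp_pos: [0.438, -0.3616, 0.1876]
orientation: [-0.001, 0.582, 0.813, 0.0]
wrist_force: [0.1, -0.7, -0.5]
finger_gap: 0.0854
shift [ 0.2 -0.1 -0.4] turn [-0.04 -0.08 -0.65] j6 0.41 F [ 0.14 -0.65 -0.47] gap 0.08535800841275291 t 3.1
```

View pics/g1.png

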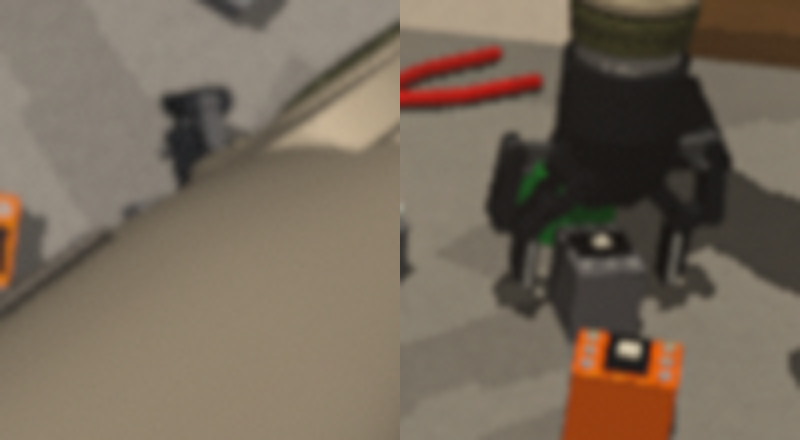

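The fingers straddle the contactor (side crop: fingers at 525 and 672, block at 600). Closing.

```bash
python3 -m crank '[[0,0,0,0,0,0,0],[0,0,0,0,0,0,0],[0,0,0,0,0,0,0],[0,0,0,0,0,0,0],[0,0,0,0,0,0,0],[0,0,0,0,0,0,0],[0,0,0,0,0,0,0],[0,0,0,0,0,0,0]]' 40
python3 -m crank '[[0,0,-5,0,0,0,0],[0,0,-10,0,0,0,0],[0,0,-15,0,0,0,0],[0,0,-20,0,0,0,0],[0,0,-20,0,0,0,0],[0,0,-20,0,0,0,0],[0,0,-20,0,0,0,0],[0,0,0,0,0,0,0]]'
python3 -c "
from h import *
to([.5671,-.0370,.28],12.5)"
```

```text
clock: 4.2
tcp_pos: [0.4385, -0.3623, 0.1896]
orientation: [0.001, 0.582, 0.813, -0.0]
wrist_force: [-0.6, 0.6, 5.9]
finger_gap: 0.0444
clock: 5.2
tcp_pos: [0.4388, -0.3625, 0.3012]
orientation: [0.002, 0.582, 0.813, -0.0]
wrist_force: [-0.6, -0.2, -4.0]
finger_gap: 0.0447
shift [266.6 226.5  20.4] turn [0.12 0.23 6.36] j6 0.41 F [-0.63 -0.2  -4.03] gap 0.044727144706728485 t 5.2
```

```bash
python3 -m crank '[[20,17,0,0,0,0,0],[38,32,0,0,0,0,0],[40,34,0,0,0,0,0],[42,36,0,0,0,0,0],[42,36,0,0,0,0,0],[40,34,0,0,0,0,0],[34,29,0,0,0,0,0],[10,8,0,0,0,6.4,0]]'
python3 - <<'E'
from h import *
to([.5671,-.0370,.28],12.5)
a,b=read_camera("top"),read_camera("side")
cv2.imwrite("pics/h_top.png",a);cv2.imwrite("pics/h_side.png",b)
im=np.hstack([cv2.resize(i[y:y+100,x:x+100],None,fx=4,fy=4,interpolation=2) for i,x,y in((a,200,190),(b,235,190))])
cv2.imwrite("pics/g2.png",im)
E
```

```text
clock: 6.2
tcp_pos: [0.5665, -0.0344, 0.2978]
orientation: [-0.001, 0.626, 0.78, -0.0]
wrist_force: [-0.1, -0.4, -3.5]
finger_gap: 0.0447
shift [-2.7  0.  17.8] turn [-0.05 -0.05  0.  ] j6 1.15 F [-0.07 -0.38 -3.51] gap 0.0446576503098755 t 6.2
```

View pics/g2.png

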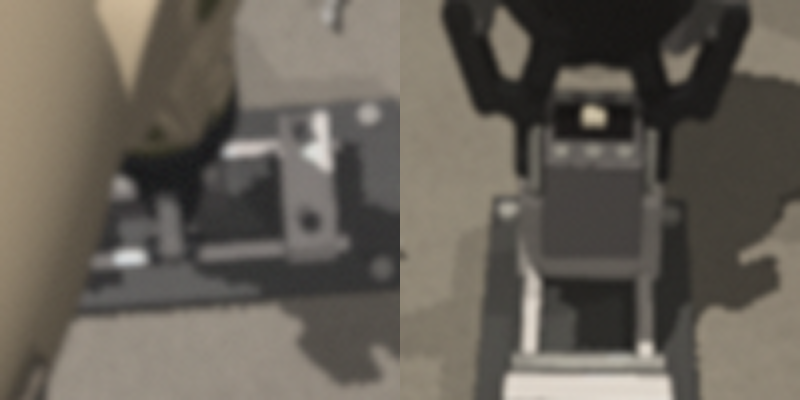

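Run:
```python
from h import *
np.set_printoptions(precision=4,suppress=True)
b=cv2.imread("pics/h_side.png")
cv2.imwrite("pics/g3.png",cv2.resize(b[215:285,255:315],None,fx=10,fy=8,interpolation=2))
g=cv2.cvtColor(b,6)
for r in (240,245,248,256,260,264,268,272,276): print(r,g[r,260:310])
```

```text
240 [109 119 119 112 100 101 101 102 100  95  83  71  68  68  68  68  68  67
  68  67  67  67  67  67  67  66  67  66  66  67  66  66  67  66  67  78
  98 106 106  99  79  58  51  49  47  47  55  62  64  65]
245 [79 86 85 81 80 86 89 90 89 84 75 68 67 69 68 68 67 67 68 67 68 68 68 67
 67 67 67 67 67 67 67 67 67 66 66 75 86 89 89 84 72 64 64 62 55 46 50 60
 66 65]
248 [74 74 72 77 87 92 90 89 87 84 74 67 67 68 68 68 67 67 67 67 67 67 68 67
 67 67 67 68 66 66 67 67 65 65 67 77 86 89 89 81 61 43 40 41 40 41 48 61
 66 65]
256 [ 67  65  65  70  95 124 137 132 107  89  87  91  92  92  93  93  92  91
  93  93  93  94  94  93  93  94  94  94  94  94  94  94  93  92  91  92
  91  92  91  77  54  41  41  41  42  41  43  52  62  65]
260 [ 67  67  66  66  66  85 134 178 185 160  96  47  38  39  40  41  40  41
  41  40  41  42  44  44  44  45  45  46  46  45  46  45  45  57  81  99
 103  89  66  48  43  41  42  43  42  43  44  51  61  66]
264 [ 67  68  67  65  69 106 163 193 193 164 105  67  65  66  57  45  38  36
  37  36  37  37  37  37  37  39  39  41  42  41  38  36  37  52  78  99
 103  89  61  44  43  42  43  42  42  42  44  51  61  65]
268 [ 71  70  69  67  70 118 185 211 202 153  91  67  70  70  72  73  74  77
  69  54  44  43  43  43  42  43  44  44  45  43  41  37  36  48  76  97
 108 102  69  46  42  42  44  44  56  71  77  72  63  74]
272 [ 77  77  72  70  76 126 189 212 199 141  85  74  77  79  79  80  81  76
  65  51  44  44  44  44  44  44  44  44  44  44  42  37  36  51  79  99
 106 100  68  45  42  42  46  60  72  79  76  73  87 121]
276 [ 78  76  72  70  87 142 195 212 192 127  77  75  78  79  80  80  79  75
  64  53  51  52  48  45  47  48  47  45  46  47  42  38  38  66 132 185
 201 181 114  54  50  65  75  77  76  77  76  74  81 109]
```

View pics/g3.png

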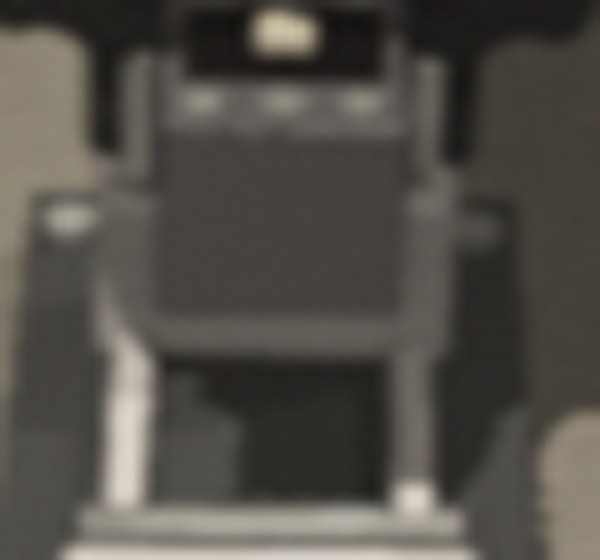

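Run:
```python
from h import *
np.set_printoptions(precision=4,suppress=True)
O=np.array([.5487,.046]);t=np.radians(12.5);X=np.array([np.cos(t),np.sin(t)]);Y=np.array([-np.sin(t),np.cos(t)])
def fx(uv,z):
    p=onz("side",uv,z)[:2]-O; return np.array([p@X,p@Y])*1000
for n,uv,z in[("L",(269.9,253.5),.108),("R",(295,253.5),.108),("topL",(271,231),.163),("topR",(295,231),.163)]+[(f"rail{r}",(u,r),.028) for r,u in((264,269.6),(264,293.7),(272,268.97),(272,293.7),(276,268.9),(276,293.8))]: print(n,fx(uv,z))
s=get_state();p=np.array(s["tcp_pos"])[:2]-O;print("tcp",p@X*1000,p@Y*1000)
```

```text
L [ 22.2741 -52.0797]
R [-24.0001 -53.6609]
topL [ 20.4682 -47.3318]
topR [-21.7854 -48.8679]
rail264 [  24.4471 -114.9569]
rail264 [ -25.6107 -116.6214]
rail272 [ 24.9463 -90.3998]
rail272 [-25.1957 -92.034 ]
rail276 [ 24.6968 -78.5707]
rail276 [-25.1961 -80.181 ]
tcp -0.5235542194125717 -83.26548847014276
```

The side view agrees: the contactor is within 1 mm of the rails' centre line. Lowering.

```bash
python3 -m crank '[[-2,0.5,5,0,0,0,0],[0,0,12,0,0,0,0],[0,0,15,0,0,0,0],[0,0,15,0,0,0,0],[0,0,15,0,0,0,0],[0,0,10,0,0,0,0],[0,0,6,0,0,0,0],[0,0,2,0,0,0,0]]'
python3 -m crank '[[0,0,1,0,0,0,0],[0,0,1,0,0,0,0],[0,0,1,0,0,0,0],[0,0,1,0,0,0,0],[0,0,1,0,0,0,0],[0,0,1,0,0,0,0],[0,0,1,0,0,0,0],[0,0,0,0,0,0,0]]'
```

```text
clock: 7.3
tcp_pos: [0.5671, -0.039, 0.2184]
orientation: [-0.0, 0.626, 0.78, -0.0]
wrist_force: [0.6, -0.0, -3.1]
finger_gap: 0.0448
clock: 8.3
tcp_pos: [0.567, -0.039, 0.2116]
orientation: [-0.0, 0.626, 0.78, -0.0]
wrist_force: [-0.6, 0.5, -3.2]
finger_gap: 0.0446
```

```bash
python3 -m crank '[[0,0,0.5,0,0,0,0],[0,0,0.5,0,0,0,0],[0,0,0.5,0,0,0,0],[0,0,0.5,0,0,0,0],[0,0,0.5,0,0,0,0],[0,0,0.5,0,0,0,0],[0,0,0,0,0,0,0],[0,0,0,0,0,0,0]]'
python3 - <<'E'
from h import *
b=read_camera("side")
cv2.imwrite("pics/g4.png",cv2.resize(b[215:285,245:325],None,fx=8,fy=8,interpolation=2))
E
```

```text
clock: 9.3
tcp_pos: [0.567, -0.0389, 0.2096]
orientation: [0.0, 0.626, 0.78, 0.0]
wrist_force: [-4.0, 0.7, 6.0]
finger_gap: 0.0446
```

View pics/g4.png

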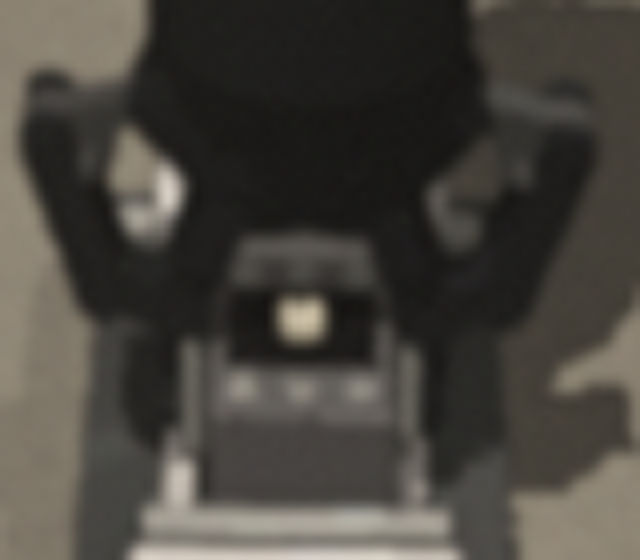

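The contactor touches down at the height expected for the bed (a rail would have shown 8 mm higher). Releasing and rising.

```bash
python3 -m crank '[[0,0,0,0,0,0,0.7],[0,0,0,0,0,0,0.7],[0,0,0,0,0,0,0.7],[0,0,0,0,0,0,0.7],[0,0,-5,0,0,0,0.7],[0,0,-15,0,0,0,0.7],[0,0,-25,0,0,0,0.7],[0,0,-30,0,0,0,0.7]]'
python3 -m crank '[[0,0,-30,0,0,0,1],[0,0,-30,0,0,0,1],[0,0,-20,0,0,0,1],[30,-10,0,0,0,0,1],[40,-15,0,0,0,0,1],[40,-15,0,0,0,0,1],[40,-15,0,0,0,0,1],[20,0,0,0,0,0,1]]'
python3 - <<'E'
from h import *
to([.461,.176,.295],12.5)
a,b=read_camera("top"),read_camera("side")
cv2.imwrite("pics/r_top.png",a);cv2.imwrite("pics/r_side.png",b)
im=np.hstack([cv2.resize(i[y:y+130,x:x+100],None,fx=4,fy=4,interpolation=2) for i,x,y in((a,210,180),(b,235,220))])
cv2.imwrite("pics/g5.png",im)
E
```

```text
clock: 10.35
tcp_pos: [0.567, -0.039, 0.2851]
orientation: [0.0, 0.626, 0.78, -0.0]
wrist_force: [-0.2, -0.8, -0.1]
finger_gap: 0.0597
clock: 11.35
tcp_pos: [0.4751, 0.1166, 0.3651]
orientation: [0.0, 0.626, 0.78, 0.0]
wrist_force: [0.3, -0.7, 0.3]
finger_gap: 0.0856
shift [61.1 -0.9 70.1] turn [0.05 0.   0.04] j6 1.43 F [ 0.25 -0.74  0.33] gap 0.08558377520590472 t 11.35
```

View pics/g5.png

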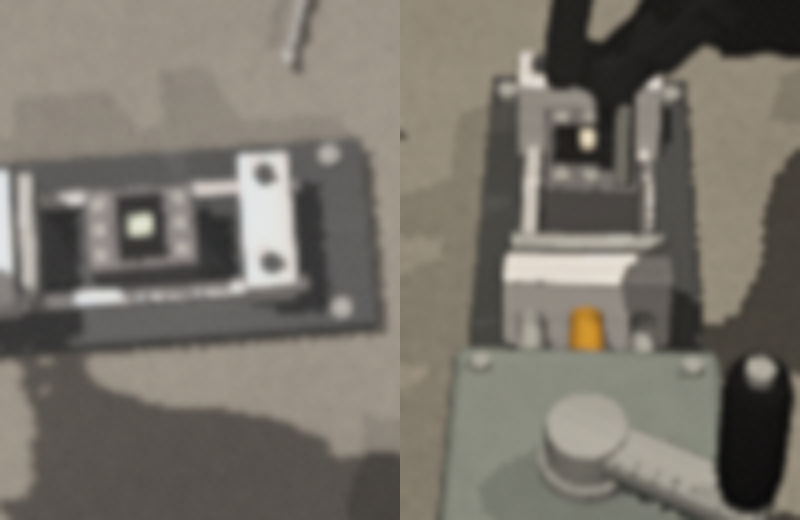

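The contactor stands square between the rails with clearance to the jaw and stop (top crop 141,225); the grip is still at its place. Going over the grip.

```bash
python3 -m crank '[[20,0,0,0,0,0,1],[30,-1,0,0,0,0,1],[11,0,5,0,0,0,1],[0,0,18,0,0,0,1],[0,0,18,0,0,0,1],[0,0,15,0,0,0,1],[0,0,10,0,0,0,1],[0,0,2,0,0,0,1]]'
python3 - <<'E'
from h import *
to([.461,.176,.297],12.5)
b=read_camera("side")
cv2.imwrite("pics/g6.png",cv2.resize(b[240:390,240:400],None,fx=4,fy=4,interpolation=2))
E
```

```text
clock: 12.45
tcp_pos: [0.4626, 0.1742, 0.295]
orientation: [-0.0, 0.626, 0.78, -0.0]
wrist_force: [-0.3, 0.7, -0.0]
finger_gap: 0.0855
shift [ 2.1 -1.1 -1.9] turn [-0.06  0.01 -0.07] j6 1.55 F [-0.32  0.75 -0.03] gap 0.08549591879190119 t 12.45
```

View pics/g6.png

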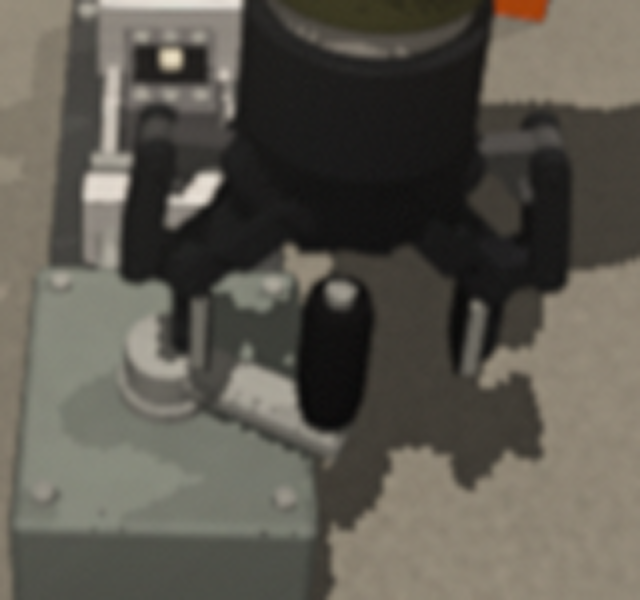

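The grip stands midway between the fingers (pixel 336 between 200 and 470). Closing on it.

```bash
python3 -m crank '[[2,-1,-2,0,0,0,1],[0,0,0,0,0,0,0],[0,0,0,0,0,0,0],[0,0,0,0,0,0,0],[0,0,0,0,0,0,0],[0,0,0,0,0,0,0],[0,0,0,0,0,0,0],[0,0,0,0,0,0,0]]' 50
python3 -m crank '[[0,0,0,0,0,0,0],[0,0,0,0,0,0,0],[0,0,0,0,0,0,0],[0,0,0,0,0,0,0],[0,0,0,0,0,0,0],[0,0,0,0,0,0,0],[0,0,0,0,0,0,0],[0,0,0,0,0,0,0]]'
cat >> h.py <<'E'
C=np.array([.5238,.1583]);RAD=.065
def crank(step,n=8,bias=np.array([0,0])):
    """shifts of n steps (deg, clockwise) round the crank circle, in tool axes, mm; from measured pose (first row corrects to the circle)"""
    s=get_state();q=np.array(s["orientation"]);R=Ro.from_quat(q[[1,2,3,0]])
    p=np.array(s["tcp_pos"]);v=p[:2]-C;a=np.degrees(np.arctan2(v[1],v[0]))
    F=np.array(s["wrist_force"]);u=v/np.linalg.norm(v);tg=np.array([u[1],-u[0]])
    print("angle",round(a,2),"crank deg",round(192.5-a,2)," rad mm",round(np.linalg.norm(v)*1000,2),"Ftang(resist)",round(-F[:2]@tg,2),"Frad",round(F[:2]@u,2),"Fz",round(F[2],2),"z",round(p[2],4),"gap",round(s["finger_gap"],4),"t",s["clock"])
    prev=p[:2]
    st=step if hasattr(step,'__len__') else [step]*n
    for d in st:
        a-=d;w=C+RAD*np.array([np.cos(np.radians(a)),np.sin(np.radians(a))])
        print(np.round(R.inv().apply([*(w-prev),0])[:2]*1000,1),end=" ");prev=w
    print()
E
python3 -c "
from h import *
crank(15)"
```

```text
clock: 13.5
tcp_pos: [0.4611, 0.1762, 0.2979]
orientation: [0.0, 0.626, 0.78, -0.0]
wrist_force: [-1.9, -1.4, 5.1]
finger_gap: 0.0236
clock: 14.5
tcp_pos: [0.4611, 0.1762, 0.2979]
orientation: [0.0, 0.626, 0.78, -0.0]
wrist_force: [-2.1, -0.7, 4.9]
finger_gap: 0.024
angle 164.05 crank deg 28.45  rad mm 65.21 Ftang(resist) 1.26 Frad 1.84 Fz 4.94 z 0.2979 gap 0.024 t 14.5
[13.6 10.1] [10.7 13.2] [ 6.9 15.5] [ 2.7 16.8] [-1.7 16.9] [-6.1 15.9] [-10.   13.7] [-13.2  10.7]
```

```bash
python3 -m crank '[[13.6,10.1,0,0,0,0,0],[10.7,13.2,0,0,0,0,0],[6.9,15.5,0,0,0,0,0],[2.7,16.8,0,0,0,0,0],[-1.7,16.9,0,0,0,0,0],[-6.1,15.9,0,0,0,0,0],[-10,13.7,0,0,0,0,0],[-13.2,10.7,0,0,0,0,0]]'
python3 -c "
from h import *
crank(15)"
```

```text
clock: 15.5
tcp_pos: [0.5708, 0.2044, 0.2979]
orientation: [-0.001, 0.626, 0.78, 0.001]
wrist_force: [-5.9, 3.0, 7.1]
finger_gap: 0.0234
angle 44.48 crank deg 148.02  rad mm 65.82 Ftang(resist) 6.27 Frad -2.07 Fz 7.09 z 0.2979 gap 0.0234 t 15.5
[-15.9   6.3] [-16.7   2.8] [-16.9  -1.6] [-15.9  -6. ] [-13.8  -9.9] [-10.8 -13.1] [ -7.  -15.5] [ -2.8 -16.7]
```

```bash
python3 -m crank '[[-15.9,6.3,0,0,0,0,0],[-16.7,2.8,0,0,0,0,0],[-16.9,-1.6,0,0,0,0,0],[-15.9,-6,0,0,0,0,0],[-13.8,-9.9,0,0,0,0,0],[-10.8,-13.1,0,0,0,0,0],[-7,-15.5,0,0,0,0,0],[-2.8,-16.7,0,0,0,0,0]]'
python3 -c "
from h import *
crank(15)"
```

```text
clock: 16.5
tcp_pos: [0.5404, 0.0956, 0.2979]
orientation: [-0.001, 0.626, 0.78, 0.003]
wrist_force: [2.7, 12.6, 2.0]
finger_gap: 0.0235
angle -75.21 crank deg 267.71  rad mm 64.86 Ftang(resist) 5.78 Frad -11.48 Fz 2.04 z 0.2979 gap 0.0235 t 16.5
[  1.4 -16.9] [  5.9 -15.9] [  9.8 -13.9] [ 13.  -10.9] [15.4 -7.1] [16.7 -2.9] [16.9  1.5] [15.9  5.9]
```

```bash
sed -i 's/C=np.array(\[.5238,.1583\])/C=np.array([.5240,.1588])/;s/RAD=.065$/RAD=.0652/' h.py; python3 -c "
from h import *
crank(15)"
```

```text
angle -75.49 crank deg 267.99  rad mm 65.29 Ftang(resist) 5.72 Frad -11.51 Fz 2.04 z 0.2979 gap 0.0235 t 16.5
[  1.7 -16.9] [  6.  -15.9] [  9.9 -13.9] [ 13.1 -10.8] [15.5 -7.1] [16.8 -2.8] [16.9  1.6] [15.9  6. ]
```

```bash
python3 -m crank '[[2.4,-16.9,0,0,0,0,0],[6,-15.9,0,0,0,0,0],[9.9,-13.9,0,0,0,0,0],[13.1,-10.8,0,0,0,0,0],[15.5,-7.1,0,0,0,0,0],[16.8,-2.8,0,0,0,0,0],[16.9,1.6,0,0,0,0,0],[15.9,6,0,0,0,0,0]]'
python3 -c "
from h import *
crank(12)
a=read_camera('top');cv2.imwrite('pics/w1.png',cv2.resize(a[190:300,120:310],None,fx=4,fy=4,interpolation=2))"
```

```text
clock: 17.5
tcp_pos: [0.4605, 0.1753, 0.2979]
orientation: [0.001, 0.627, 0.779, -0.001]
wrist_force: [1.3, -7.3, 3.5]
finger_gap: 0.0238
angle 165.46 crank deg 27.04  rad mm 65.59 Ftang(resist) 6.7 Frad -3.11 Fz 3.49 z 0.2979 gap 0.0238 t 17.5
[11.3  7.8] [9.6 9.6] [ 7.4 11.4] [ 4.9 12.7] [ 2.1 13.5] [-0.7 13.6] [-3.5 13.2] [-6.2 12.2]
```

View pics/w1.png

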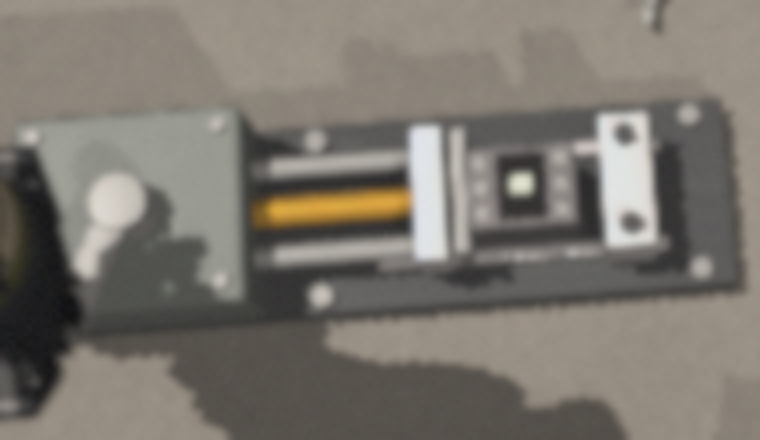

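Run:
```python
from h import *
O=np.array([.5487,.046]);t=np.radians(12.5);Y=np.array([-np.sin(t),np.cos(t)])
f=lambda x,y,z:((onz("top",((x+.5)/4-.5+120,(y+.5)/4-.5+190),z)[:2]-O)@Y)*1000
print("contactor far",f(574,151,.055),f(580,218,.055),"screws",f(559,158,.058),f(568,212,.058),"near",f(470,158,.055),f(474,226,.055),"button",f(519,184,.06))
print("stop near",f(598,114,.07),f(607,244,.07))
```

```text
contactor far -127.3916644139976 -128.06362481647167 screws -118.79139545356625 -121.68767952068352 near -69.17498468187327 -69.18450812184543 button -95.70013457577048
stop near -142.19255277626306 -141.80443246433862
```

```bash
python3 -m crank '[[11.3,7.8,0,0,0,0,0],[9.6,9.6,0,0,0,0,0],[7.4,11.4,0,0,0,0,0],[4.9,12.7,0,0,0,0,0],[2.1,13.5,0,0,0,0,0],[-0.7,13.6,0,0,0,0,0],[-3.5,13.2,0,0,0,0,0],[-4,7.8,0,0,0,0,0]]'
python3 -c "
from h import *
crank(3)
a=read_camera('top');cv2.imwrite('pics/w2.png',cv2.resize(a[190:300,120:310],None,fx=4,fy=4,interpolation=2))"
```

```text
clock: 18.55
tcp_pos: [0.542, 0.2218, 0.2979]
orientation: [-0.001, 0.626, 0.78, 0.0]
wrist_force: [-6.0, 2.7, 8.2]
finger_gap: 0.0235
angle 74.08 crank deg 118.42  rad mm 65.56 Ftang(resist) 6.55 Frad 0.96 Fz 8.23 z 0.2979 gap 0.0235 t 18.55
[-2.   2.8] [-1.9  2.9] [-2.   2.8] [-2.1  2.7] [-2.3  2.5] [-2.4  2.4] [-2.5  2.3] [-2.7  2.2]
```

View pics/w2.png

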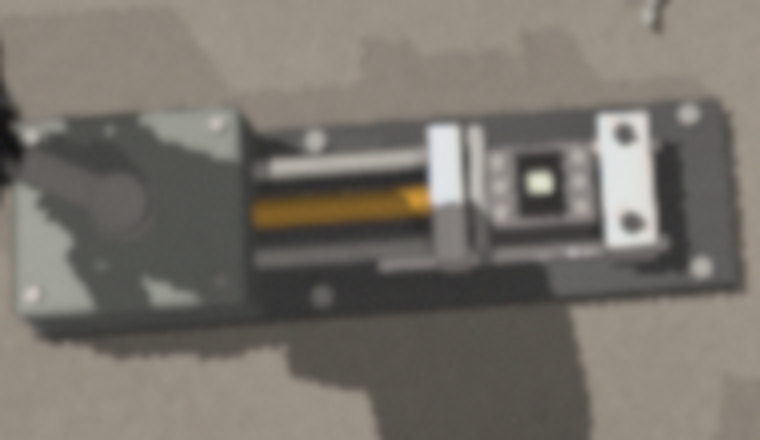

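```bash
python3 -m crank '[[-1,1.4,0,0,0,0,0],[-1,1.4,0,0,0,0,0],[-1,1.4,0,0,0,0,0],[-1,1.4,0,0,0,0,0],[-1.1,1.3,0,0,0,0,0],[-1.1,1.3,0,0,0,0,0],[-1.2,1.2,0,0,0,0,0],[-1.2,1.2,0,0,0,0,0]]'
python3 -c "
from h import *
crank(1.5)"
```

```text
clock: 19.6
tcp_pos: [0.5541, 0.2165, 0.2979]
orientation: [-0.002, 0.626, 0.78, 0.001]
wrist_force: [-3.7, 5.8, 5.6]
finger_gap: 0.0236
angle 62.42 crank deg 130.08  rad mm 65.04 Ftang(resist) 5.95 Frad 3.45 Fz 5.63 z 0.2979 gap 0.0236 t 19.6
[-1.   1.4] [-1.2  1.3] [-1.2  1.2] [-1.2  1.2] [-1.2  1.2] [-1.3  1.1] [-1.3  1.1] [-1.3  1.1]
```

```bash
python3 -m crank '[[-1,1.4,0,0,0,0,0],[-1.2,1.3,0,0,0,0,0],[-1.2,1.2,0,0,0,0,0],[-1.2,1.2,0,0,0,0,0],[-1.2,1.2,0,0,0,0,0],[-1.3,1.1,0,0,0,0,0],[-1.3,1.1,0,0,0,0,0],[-1.3,1.1,0,0,0,0,0]]'
python3 -c "
from h import *
crank(1)
a=read_camera('top');cv2.imwrite('pics/w3.png',cv2.resize(a[200:280,215:300],None,fx=8,fy=7,interpolation=2))"
```

```text
clock: 20.6
tcp_pos: [0.5656, 0.2089, 0.2979]
orientation: [-0.001, 0.626, 0.78, 0.001]
wrist_force: [-3.9, 5.9, 6.1]
finger_gap: 0.0232
angle 50.27 crank deg 142.23  rad mm 65.14 Ftang(resist) 6.76 Frad 2.06 Fz 6.07 z 0.2979 gap 0.0232 t 20.6
[-0.9  0.7] [-0.9  0.7] [-0.9  0.7] [-0.9  0.6] [-1.   0.6] [-1.   0.6] [-1.   0.6] [-1.   0.6]
```

View pics/w3.png

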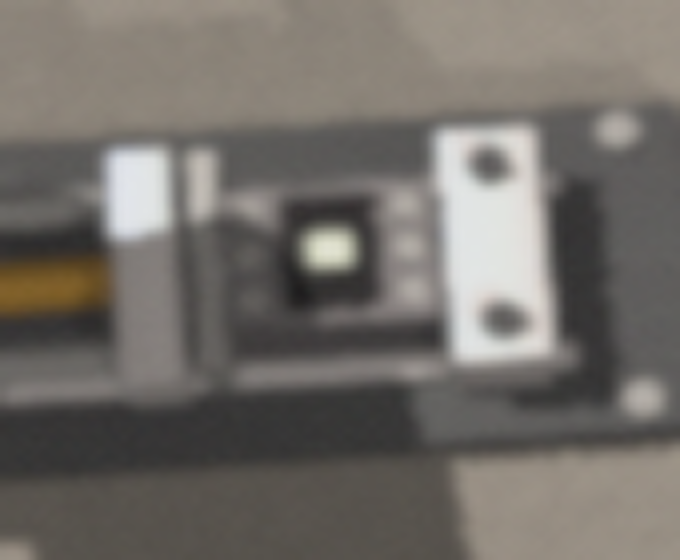

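```bash
python3 -m crank '[[-0.7,0.5,0,0,0,0,0],[-0.7,0.5,0,0,0,0,0],[-0.7,0.5,0,0,0,0,0],[-0.7,0.5,0,0,0,0,0],[-0.7,0.5,0,0,0,0,0],[-0.7,0.5,0,0,0,0,0],[-0.75,0.45,0,0,0,0,0],[-0.75,0.45,0,0,0,0,0]]'
python3 -c "
from h import *
crank(.75)"
```

```text
clock: 21.65
tcp_pos: [0.5707, 0.2042, 0.2979]
orientation: [-0.001, 0.626, 0.78, 0.001]
wrist_force: [-2.9, 5.4, 3.7]
finger_gap: 0.0239
angle 44.17 crank deg 148.33  rad mm 65.12 Ftang(resist) 5.88 Frad 1.66 Fz 3.71 z 0.2979 gap 0.0239 t 21.65
[-0.7  0.5] [-0.7  0.4] [-0.7  0.4] [-0.7  0.4] [-0.8  0.4] [-0.8  0.4] [-0.8  0.4] [-0.8  0.4]
```

```bash
python3 -m crank '[[-0.7,0.5,0,0,0,0,0],[-0.7,0.4,0,0,0,0,0],[-0.7,0.4,0,0,0,0,0],[-0.7,0.4,0,0,0,0,0],[-0.8,0.4,0,0,0,0,0],[-0.8,0.4,0,0,0,0,0],[-0.8,0.4,0,0,0,0,0],[-0.8,0.4,0,0,0,0,0]]'
python3 -c "
from h import *
crank(.75)"
```

```text
clock: 22.65
tcp_pos: [0.575, 0.1992, 0.2979]
orientation: [-0.002, 0.626, 0.78, 0.001]
wrist_force: [-3.6, 6.0, 5.3]
finger_gap: 0.0239
angle 38.39 crank deg 154.11  rad mm 65.11 Ftang(resist) 7.0 Frad 0.89 Fz 5.25 z 0.2979 gap 0.0239 t 22.65
[-0.7  0.5] [-0.8  0.4] [-0.8  0.3] [-0.8  0.3] [-0.8  0.3] [-0.8  0.3] [-0.8  0.3] [-0.8  0.3]
```

```bash
python3 -m crank '[[-0.6,0.4,0,0,0,0,0],[-0.6,0.3,0,0,0,0,0],[-0.6,0.3,0,0,0,0,0],[-0.6,0.3,0,0,0,0,0],[-0.6,0.3,0,0,0,0,0],[-0.6,0.3,0,0,0,0,0],[-0.7,0.3,0,0,0,0,0],[-0.7,0.3,0,0,0,0,0]]'
python3 -c "
from h import *
crank(.6)"
```

```text
clock: 23.65
tcp_pos: [0.578, 0.1953, 0.2979]
orientation: [-0.002, 0.625, 0.78, 0.001]
wrist_force: [-5.2, 8.4, 6.6]
finger_gap: 0.0233
angle 34.07 crank deg 158.43  rad mm 65.22 Ftang(resist) 9.86 Frad 0.33 Fz 6.58 z 0.2979 gap 0.0233 t 23.65
[-0.6  0.2] [-0.6  0.2] [-0.6  0.2] [-0.6  0.2] [-0.6  0.2] [-0.6  0.2] [-0.7  0.2] [-0.7  0.2]
```

The crank is going tight (5.9 → 7.0 → 9.9 N). About 3° more for the middle of the firm band.

```bash
python3 -m crank '[[-0.4,0.15,0,0,0,0,0],[-0.4,0.15,0,0,0,0,0],[-0.4,0.15,0,0,0,0,0],[-0.4,0.15,0,0,0,0,0],[-0.4,0.15,0,0,0,0,0],[-0.4,0.15,0,0,0,0,0],[-0.4,0.15,0,0,0,0,0],[-0.4,0.15,0,0,0,0,0]]'
python3 -c "
from h import *
crank(.6)"
```

```text
clock: 24.65
tcp_pos: [0.5796, 0.1928, 0.2979]
orientation: [-0.003, 0.625, 0.78, 0.002]
wrist_force: [-6.0, 9.8, 5.8]
finger_gap: 0.0237
angle 31.47 crank deg 161.03  rad mm 65.21 Ftang(resist) 11.52 Frad -0.04 Fz 5.76 z 0.2979 gap 0.0237 t 24.65
[-0.7  0.2] [-0.6  0.2] [-0.7  0.2] [-0.7  0.2] [-0.7  0.2] [-0.7  0.2] [-0.7  0.2] [-0.7  0.2]
```

The push is now +5.5 to 6 N over free running, inside the 4–9 N band. I'll let go and rise.

```bash
python3 -m crank '[[0,0,0,0,0,0,1],[0,0,0,0,0,0,1],[0,0,0,0,0,0,1],[0,0,0,0,0,0,1],[0,0,0,0,0,0,1],[0,0,0,0,0,0,1],[0,0,-10,0,0,0,1],[0,0,-20,0,0,0,1]]'
python3 -m crank '[[0,0,-30,0,0,0,1],[0,0,-30,0,0,0,1],[0,-20,-20,0,0,0,1],[0,-40,0,0,0,0,1],[0,-40,0,0,0,0,1],[0,-40,0,0,0,0,1],[0,-20,0,0,0,0,1],[0,0,0,0,0,0,1]]'
python3 - <<'E'
from h import *
a,b=read_camera("top"),read_camera("side")
cv2.imwrite("pics/e_top.png",a);cv2.imwrite("pics/e_side.png",b)
O=np.array([.5487,.046]);
im=np.hstack([cv2.resize(i[y:y+150,x:x+130],None,fx=3,fy=3,interpolation=2) for i,x,y in((a,180,180),(b,235,225))])
cv2.imwrite("pics/e1.png",im); print(np.round(get_state()["wrist_force"],2))
E
```

```text
clock: 25.65
tcp_pos: [0.5806, 0.1908, 0.3277]
orientation: [-0.0, 0.626, 0.78, -0.001]
wrist_force: [0.5, -0.9, 1.4]
finger_gap: 0.0853
clock: 26.65
tcp_pos: [0.4235, 0.1563, 0.4088]
orientation: [0.001, 0.626, 0.78, 0.001]
wrist_force: [0.3, -0.8, -0.3]
finger_gap: 0.0855
[ 0.25 -0.21  0.33]
```

View pics/e_top.png

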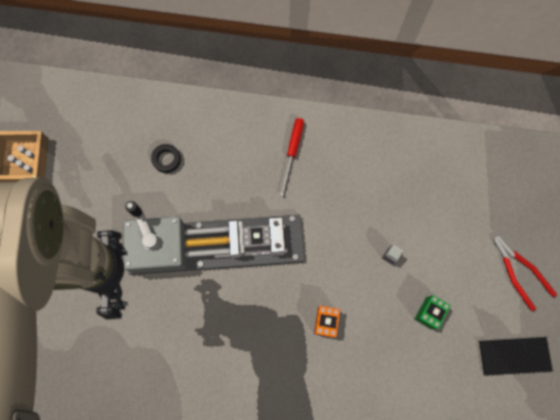

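View pics/e1.png

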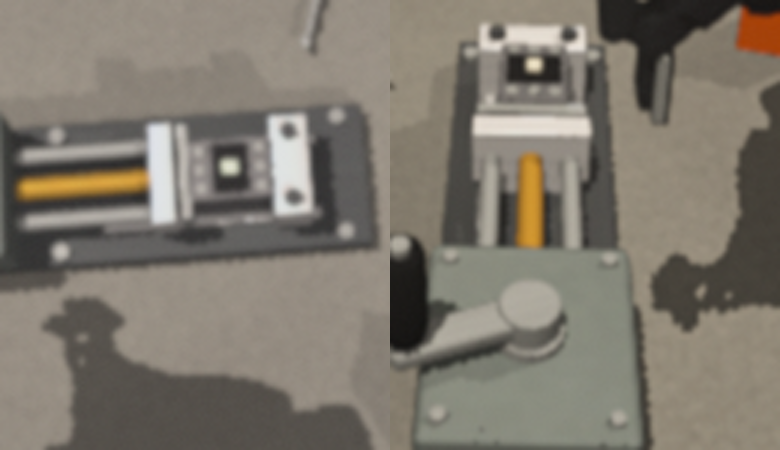

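Run:
```python
from h import *
a=cv2.imread("pics/e_top.png")
cv2.imwrite("pics/e2.png",cv2.resize(a[195:255,115:165],None,fx=10,fy=10,interpolation=2))
for n,ang in(("31.5",31.5),("29.5",29.5),("25",25)):
    p=C+.0652*np.array([np.cos(np.radians(ang)),np.sin(np.radians(ang))]);print(n,(px("top",[*p,.168])-[115,195])*10+4.5)
```

```text
31.5 [164.22589755 103.65515292]
29.5 [174.89188902  99.56242154]
25 [199.28323748  91.64951617]
```

View pics/e2.png

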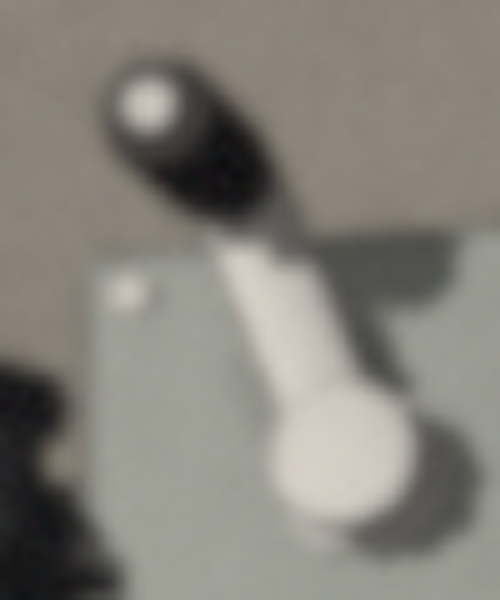

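Run:
```python
from h import *
top=((148.5)/10-.5+115,(104.5)/10-.5+195)
a=cv2.imread("pics/e_side.png");g=cv2.cvtColor(a,6)[295:318,228:252]
m=(g>110).astype(np.uint8)
b=cv2.imread("pics/e_side.png")[285:345,215:275];cv2.imwrite("pics/e3.png",cv2.resize(b,None,fx=10,fy=10,interpolation=2))
p,_=tri(top,(238.3,306.5));print(p,_)
for q in(p,onz("top",top,.168)):
  v=q[:2]-C;print(np.hypot(*v),np.degrees(np.arctan2(v[1],v[0])))
```

```text
[0.57775312 0.19503576 0.17101286] 0.0011824646844243595
0.06482613678658744 33.98448837696076
0.06650261585305717 34.12778080867369
```

View pics/e3.png

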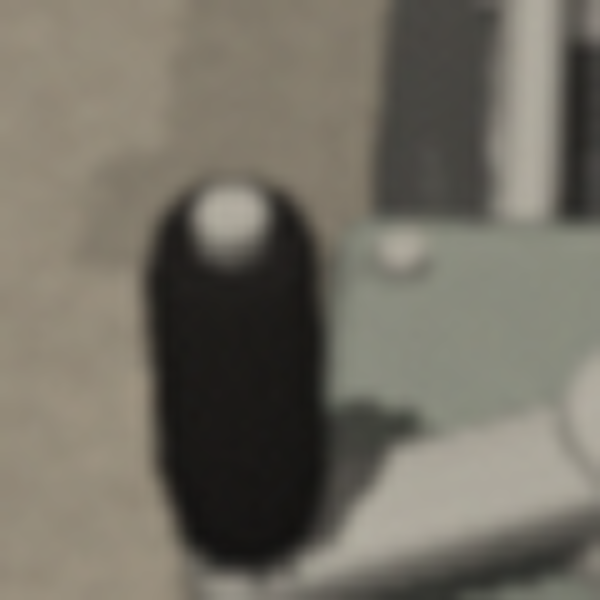

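```bash
python3 -c "
from workcell import *
s=get_state();print(s['clock'],s['qvel']);print(hand_in())"
```

```text
26.75 [-0.00188894  0.02209842  0.00994008 -0.00332552 -0.00062918  0.00168949]
the job is handed in; nothing more can be done
None
```

I set the contactor upright in the clamp's channel and let go of it. I then wound the crank by its grip about 1.37 turns clockwise until it went tight, let go and handed in at 26.75 s.

**Clamping force:** The push ran at about 6 N while the crank turned freely and reached 11.5 N when I stopped. That is 5.5 to 6 N more, inside the 4 to 9 N firm band and well short of the 14 N that crushes it.

**Last pictures:** The contactor stands square between the jaw plate and the stop. The relay, spool, screwdriver and both look-alikes are where they were. The wrist force is about zero with the robot clear of everything.

**One check that disagreed:** In the last picture the grip sits about 2.5° (3 mm) behind where the hand had it under load. I put this down to the hand flexing and tilting under load, plus the 2 mm camera calibration error. A small spring-back on release can't be ruled out; a full 2.5° of it would leave about 3.5 N extra, just below the firm band. I did not take the grip again to test it.

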